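# Switch on the specimen dryer at its locking toggle

## Robot

A 7-joint arm with a two-finger parallel gripper is mounted at the origin on a cart in front of the work surface, level with it; the furniture and walls round the work are solid. World frame = base frame: x ahead of the robot, y to its left, z up, the work surface at z = 0. Lengths are in mm, angles in rad, forces in N, time in s.
With the tool pointing down it reaches from about 400 to 850 mm from the base axis. Payload 4.5 kg.
Tool frame: the origin (TCP) lies midway between the tips of the shut fingers; the grasp point (between the pads) lies 19 mm behind it (robot.hold_point_z is the distance from the TCP to the grasp point, in mm); z points along the fingers, y is the line along which they close (so a half turn about z gives the same grasp; the last joint's range is limited). The gripper opens to 85 mm and grips with 20 to 120 N. Pads are 22 mm wide; open, the fingers measure 114 mm over their backs; the gripper's body (76 mm by 85 mm) begins 54 mm behind the grasp point. The pads swing forward as they close: fully open they stand 13 mm farther back than shut.
Start: joints at [1.152, 0.689, -0.195, 1.565, 0.157, 0.902, -0.215], TCP at [273.459, -562.027, 231.317] pointing down, gripper open.
Joint ranges: [-3.01, 3.01], [-0.46, 2.08], [-1.47, 1.51], [0.13, 2.56], [-1, 4.14], [0.04, 2.09], [-2.66, 2.66]. Speed limits (rad/s): [2.57, 2.57, 3.14, 3.14, 3.14, 3.14, 3.14].

## Interface

Orientations are given as a unit quaternion [w, x, y, z].
In Python, from plant import robot, cams gives the robot as it stands. The module is installed in compiled form; this text tells all that it offers.
- The arm moves only by the tool step_arm, never from a script. Its argument "moves" is a list of rows, each a list of 6 numbers: the shift along the world's x, y, z in cm, then the turn, a rotation vector about the world's x, y, z in rad. A call has exactly 5 rows; each row is the pose to reach, as a shift and turn from the pose commanded when the call began; what a row does not reach only later rows make up. A row lasts 1/10 s, in which the tool goes at most 50 mm and 8.59 degrees, less where a joint would pass 70% of its speed; a pose out of reach is approached as far as the arm can. A call with a gripper value outside its range is refused whole. "gripper" is the finger opening in cm, from 0 to 8.54, set as the call begins (left out, the last holds). The fingers move at their own pace and stop on an object; "squeeze" is the grip in N (left out, the last holds). Time passes only in rows, so rows that repeat a pose let the fingers close, or fill a call up. It gives the time, the measured TCP pose, the force, the opening and the grip force at its end, in the units of the state.
- robot.get_state(): the state, without advancing time (a new reading comes with each control period).
- cams.get_image(name): name is "scene" or "top"; returns a dict with "frame" (384x512x3 uint8, red, green, blue), "z_map" (384x512 float32, mm along the optical axis (not along the pixel's ray), 0 where there is no reading), "mtx" (3x3 intrinsics, pixels), "pose" (4x4, takes a point from camera to world coordinates). Camera axes: x right, y down, z forward; pixel columns grow to the right and rows downward; lengths in mm; the calibration is good to about 2 mm. A picture is of the moment at which its call begins.
- robot.close_job(): hands the job in; it is judged then, once.
The state is a dict: "time_s": time; "joint_positions": joint angles; "qvel": joint speeds; "tau": joint torques, N m; "tool_pos": TCP position; "tool_rot": TCP orientation; "force": force on the tool from outside, world axes, zero at the start; "torque": the same for the moment, N m; "grip_width": finger opening in mm; "grasp_force": force on a finger pad.
Only numpy, scipy, OpenCV 4.12 (cv2) and the standard library are available. Lean on these libraries where they do the work, as an engineer would, in place of code of your own. Each camera call takes 0.05 s, during which the arm holds its last target. There are 200 camera calls.

## Task

Switch on the specimen dryer at the switch box whose lever carries the square block-shaped collar: lift the collar against its spring until its cross pin is out of the notches, swing the lever over to the far side (the end of the box with the cable gland), and let go so that the collar drops home and locks it there. Leave the lever with the ball-shaped collar as it is.

Things in the scene. Friction and masses are not known exactly. Their poses are not given: they have to be found in the camera images.
- block_switch: Grey switch box fixed to the desk, 120 x 80 x 40 mm high; origin at the centre of its underside, z up, +x to the end with the black cable gland (away from the robot, yaw within 0.4 rad). Two notched steel plates (at y = -13 and +13 mm, 4 mm thick, highest point 79 mm above the desk) stand either side of its lever. Told from the other box by its collar: a square block, not a ball.
- block_switch_lever (a joint): Its steel lever, 8 mm thick, tip 112 mm from the pivot; turns about the box's y axis through x = 0, z = 34 mm. Rad: 0 leans 0.35 rad to box -x (off, start); grows as it swings to box +x; 0.70 at the far stop (on), leaning 0.35 rad to +x. Friction 0.05 N m, stays where left. Collar down: locked but for about 0.03 rad of play.
- block_switch_collar (a joint): White block on the lever, 26 x 26 x 36 mm long, centre 74 mm from the pivot when down (start: box x -25, y 0, z 104 mm). Pinch its +y and -y sides; they stay upright, so the gripper may stay vertical. Lift along the lever, m: 0 down, 0.016 top stop; spring 3.5 to 7.5 N downwards. Its cross pin clears the notches at 0.008; swing at 0.012. Let go at the far stop it drops to 0.
- ball_switch_lever (a joint): Lever of a second switch box, the same but for its collar, a white ball 36 mm across; rad, 0 as it stands at the start. Its box is fixed at least 0.2 m to the left or right of the first. Not to be moved.
Not all that is in view belongs to the job. What is shaped like the block_switch but purple is not meant.

How it is judged (in metres and radians):
On the way, in this order (a step that is already met when the one before it is completed fails the run):
1. the block collar is lifted while the lever still stands on its near side (value of joint block_switch_collar above 0.006 m and value of joint block_switch_lever below 0.2 rad), for 0.04 s.
2. the lever is swung over to its far side (value of joint block_switch_lever above 0.6 rad), for 0.1 s.
At the end, for the whole second after the job is handed in: the block-collar lever stands at its far side (over 0.62 of 0.70 rad), its collar is back down within 3 mm, so locked, and the ball-collar lever still stands at its near side (within 0.1 rad) (value of joint block_switch_lever above 0.62 rad and value of joint block_switch_collar below 0.003 m and value of joint ball_switch_lever below 0.1 rad); the robot touches nothing.
It fails at once if the ball-collar lever is swung (value of joint ball_switch_lever above 0.15 rad).
It also fails if it takes over 32 s, if anything falls off the work surface, if the arm or the gripper's body presses on something with over 40 N, if the wrist force passes 120 N, or if a joint passes its speed limit or range.

## Working session

There is one attempt and no reset: what is moved stays moved. The work goes in short steps, Python scripts to look and compute and a tool call to move; the robot and the scene stay as the last step left them, time stands still between calls to the robot, and variables do not carry over. Pictures are saved under pics/ and viewed, at most 10 in all, crops included, and the job is handed in when it is done.

Besides the shell and the picture viewer there is one more tool, called after "Request:" as name(argument=value, ...) on one line, values as JSON. step_arm: Moves the arm, as the interface text tells. Its arguments: {"type":"object","properties":{"moves":{"type":"array","items":{"type":"array","items":{"type":"number"}}},"gripper":{"type":"number"},"squeeze":{"type":"number"}},"required":["moves"]}

```bash
mkdir -p pics; python3 - <<'E'
from plant import robot,cams
import cv2,numpy as np
for n in("scene","top"):
    d=cams.get_image(n); cv2.imwrite(f"pics/{n}0.png",d["frame"][:,:,::-1]); np.savez(f"{n}0.npz",**d)
    print(n,d["pose"].round(2).tolist(),d["mtx"].round(1).tolist())
s=robot.get_state(); print(s["time_s"],s["tool_pos"],s["tool_rot"],s["grip_width"],s["force"])
E
```

```text
scene [[-0.62, -0.44, 0.65, 103.01], [-0.79, 0.36, -0.5, 477.22], [-0.01, -0.82, -0.57, 553.05], [0.0, 0.0, 0.0, 1.0]] [[372.5, 0.0, 257.1], [0.0, 372.5, 190.4], [0.0, 0.0, 1.0]]
top [[0.02, -0.99, 0.11, 519.87], [-1.0, -0.02, 0.0, 18.25], [0.0, -0.11, -0.99, 1065.7], [0.0, 0.0, 0.0, 1.0]] [[441.1, 0.0, 264.6], [0.0, 441.1, 189.1], [0.0, 0.0, 1.0]]
0.1 [ 273.12384566 -561.50363849  230.5463511 ] [-8.09609611e-04  9.74472762e-01  2.24504168e-01 -2.42471926e-04] 85.77379448914095 [-0.35439024  0.2894063   0.11081757]
```

View pics/scene0.png

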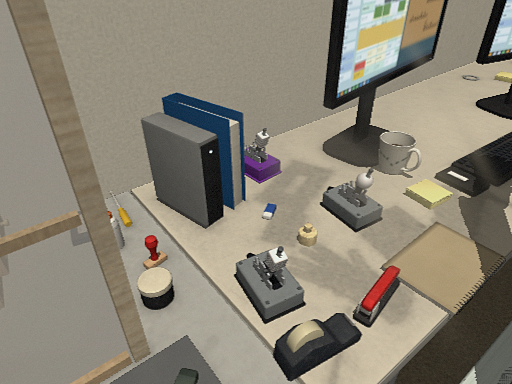

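View pics/top0.png

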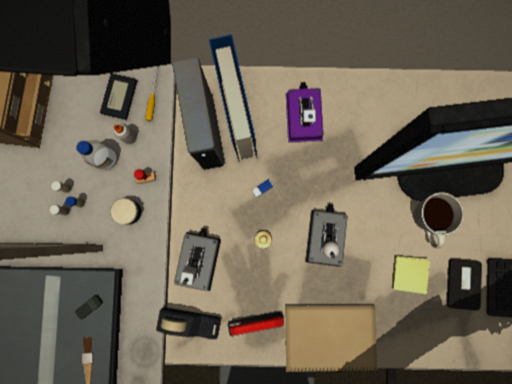

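The scene view shows the block switch at about (270,282), its collar at (277,258). The ball switch is at (352,205), and the purple decoy at (262,165). In the top view the block box is at (198,260), its gland at (206,230), and the ball box at (327,237).

```bash
cat > h.py <<'E'
import numpy as np
def cloud(d):
    z=d["z_map"]; v,u=np.mgrid[:z.shape[0],:z.shape[1]]; K=d["mtx"]
    p=np.stack([(u-K[0,2])/K[0,0]*z,(v-K[1,2])/K[1,1]*z,z],-1)
    return p@d["pose"][:3,:3].T+d["pose"][:3,3]
E
python3 - <<'E'
import numpy as np,cv2
from h import cloud
for n,rois in(("top",[(170,225,222,295),(300,355,200,270)]),("scene",[(225,310,240,325),(315,390,165,232)])):
    d=np.load(n+"0.npz"); P=cloud(d); f=d["frame"].astype(int)
    for a,b,c,e in rois:
        q=P[c:e,a:b].reshape(-1,3); col=f[c:e,a:b].reshape(-1,3); ok=d["z_map"][c:e,a:b].ravel()>0
        t=q[ok&(abs(q[:,2]-40)<4)]
        r=cv2.minAreaRect(t[:,:2].astype(np.float32)); print(n,"box",r,len(t))
        w=q[ok&(q[:,2]>84)&(q[:,2]<128)&(col.min(1)>150)]
        print(" white",len(w),w.mean(0).round(1),w.min(0).round(1),w.max(0).round(1))
        g=q[ok&(col.max(1)<45)&(q[:,2]>10)&(q[:,2]<40)]; print(" gland?",len(g),np.median(g,0) if len(g) else 0)
d=np.load("top0.npz");P=cloud(d);ok=(d["z_map"]>0)&(P[...,2]>150)&(P[...,2]<900)
q=P[ok]; 
for a in range(-500,501,100):
    s=q[(q[:,1]>=a)&(q[:,1]<a+100)]; print(a,len(s),s.min(0).round() if len(s) else 0,s.max(0).round() if len(s) else 0)
E
```

```text
top box ((460.34124755859375, 175.8699493408203), (79.66937255859375, 119.43305969238281), 79.53028106689453) 1313
 white 86 [432.2 180.2 121.5] [418.2 168.9 115. ] [441.9 192.8 126.5]
 gland? 139 [489.79396939 159.52437871  29.1975226 ]
top box ((520.8501586914062, -127.30597686767578), (79.52938842773438, 119.68196868896484), 84.20648956298828) 1311
 white 86 [ 496.7 -124.5  118.8] [ 484.8 -137.3  113.8] [ 506.2 -112.9  123.9]
 gland? 144 [ 544.97491433 -128.14844434   30.06628096]
scene box ((460.8771667480469, 175.7943878173828), (78.83723449707031, 120.12547302246094), 79.54833984375) 1566
 white 149 [429.3 183.8 118.8] [418.5 168.8 113.2] [443.4 194.5 127. ]
 gland? 87 [448.34663103 173.70104133  39.06748544]
scene box ((521.0009765625, -128.30235290527344), (81.02755737304688, 120.19422912597656), 84.04122924804688) 731
 white 109 [ 491.  -119.   113.5] [ 479.3 -137.   103.3] [ 507.8 -110.1  122.2]
 gland? 11 [ 593.5973639  -131.95906126   25.45108973]
-500 1422 [ 666. -499.  150.] [ 962. -400.  320.]
-400 3024 [ 652. -400.  150.] [ 961. -300.  498.]
-300 5317 [ 638. -300.  150.] [ 961. -200.  613.]
-200 5478 [ 632. -200.  150.] [ 961. -100.  612.]
-100 1759 [ 955. -100.  150.] [961.  -0. 295.]
0 3308 [701.   0. 150.] [961. 100. 289.]
100 17632 [623. 100. 150.] [961. 200. 807.]
200 355 [811. 200. 150.] [961. 230. 282.]
300 0 0 0
400 951 [479. 403. 151.] [502. 500. 415.]
500 707 [495. 500. 150.] [860. 583. 222.]
```

Box: centre (460.5, 175.8), yaw -0.183, and the measured 120 x 80 size matches. The collar should therefore be at (436, 180, 104), and the white top surface agrees. I'll travel at z of about 250 via (450,-250).

Request:
step_arm(moves=[[2.2,4,0.5,0,0,-0.06],[4.5,8,1,0,0,-0.12],[6.7,12,1.5,0,0,-0.18],[9,16,2,0,0,-0.24],[11,20,2,0,0,-0.3]], gripper=8.5)

```text
time_s: 0.6
tool_pos: [384.7, -360.4, 251.7]
tool_rot: [0.0, 0.997, 0.075, 0.001]
force: [1.1, -0.7, 0.2]
grip_width: 84.9
grasp_force: 0.0
```

Request:
step_arm(moves=[[2,4,0,0,0,-0.06],[4,8,0,0,0,-0.12],[6,12,0,0,0,-0.18],[6.5,16.5,0,0,0,-0.24],[6.5,21,0,0,0,-0.336]])

```text
time_s: 1.1
tool_pos: [449.3, -149.9, 251.0]
tool_rot: [-0.0, 0.996, -0.093, 0.0]
force: [0.6, 0.2, -0.0]
grip_width: 85.0
grasp_force: 0.0
```

Request:
step_arm(moves=[[0,4.5,0,0,0,0],[0,9,0,0,0,0],[0,13.5,0,0,0,0],[-0.4,18,0,0,0,0],[-0.8,22,0,0,0,0]])

```text
time_s: 1.6
tool_pos: [439.9, 70.4, 251.2]
tool_rot: [-0.0, 0.996, -0.091, -0.0]
force: [1.6, -0.4, 0.0]
grip_width: 84.7
grasp_force: 0.0
```

```bash
python3 - <<'E'
from plant import robot
s=robot.get_state()
for k in("time_s","joint_positions","tool_pos","tool_rot","force"): print(k,s[k])
E
```

```text
time_s 1.6
joint_positions [-0.28523541  0.42988289  0.03408895  2.06334593 -0.02409708  0.64893707
 -1.98777913]
tool_pos [439.92394797  70.36281488 251.18101617]
tool_rot [-1.31947755e-04  9.95865059e-01 -9.08446004e-02 -1.60786550e-04]
force [ 1.61540113 -0.37738451  0.03261058]
```

Request:
step_arm(moves=[[0,3.5,-1,-0.01,-0.05,0],[0,7,-2,-0.02,-0.1,0],[-0.1,10,-3.5,-0.03,-0.15,0],[-0.2,11.2,-5,-0.036,-0.197,0],[-0.2,11.2,-6,-0.036,-0.197,0]])

```text
time_s: 2.1
tool_pos: [436.0, 183.3, 189.9]
tool_rot: [0.009, 0.991, -0.087, 0.099]
force: [-0.5, -0.1, 1.2]
grip_width: 85.3
grasp_force: 0.0
```

Request:
step_arm(moves=[[0,0,0,0,0,0],[0,0,0,0,0,0],[0,0,0,0,0,0],[0,0,0,0,0,0],[0,0,0,0,0,0]])

```text
time_s: 2.6
tool_pos: [438.9, 179.6, 191.8]
tool_rot: [0.009, 0.991, -0.092, 0.1]
force: [0.1, -0.5, 0.3]
grip_width: 85.3
grasp_force: 0.0
```

```bash
python3 - <<'E'
from plant import robot,cams
import cv2
from scipy.spatial.transform import Rotation as R
f=cams.get_image("scene")["frame"]
cv2.imwrite("pics/s1.png",cv2.resize(f[130:340,150:400],None,fx=2.8,fy=2.8,interpolation=2)[:,:,::-1])
s=robot.get_state()
for k in("time_s","joint_positions","tool_pos","force"): print(k,s[k])
print(R.from_quat(s["tool_rot"],scalar_first=True).as_matrix().round(3))
E
```

```text
time_s 2.65
joint_positions [-0.72575606  0.5348336   0.21719274  2.22079871  0.09304529  0.24636051
 -2.3899987 ]
tool_pos [438.84799312 179.68174068 191.69983767]
force [ 0.12809043 -0.93643364  0.52335098]
[[ 0.963 -0.183  0.196]
 [-0.18  -0.983 -0.035]
 [ 0.199 -0.001 -0.98 ]]
```

View pics/s1.png

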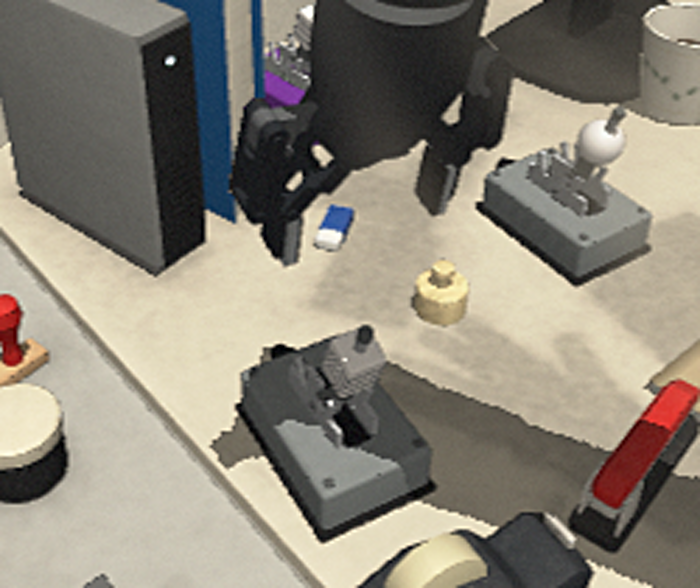

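The gripper hangs squarely over the block switch, at about (300-460, 200) in the crop against the collar at (355,365). Joint 6 is near its lower limit, so I'll go back to vertical for the grasp.

Request:
step_arm(moves=[[-0.2,0,-1,0.018,0.1,0],[-0.4,0,-2.5,0.036,0.197,0],[-0.4,0,-4,0.036,0.197,0],[-0.4,0,-6,0.036,0.197,0],[-0.4,0,-6,0.036,0.197,0]])

```text
time_s: 3.15
tool_pos: [433.5, 179.0, 129.8]
tool_rot: [0.001, 0.996, -0.092, -0.002]
force: [0.1, -1.1, 0.4]
grip_width: 84.9
grasp_force: 0.0
```

Request:
step_arm(moves=[[0,0,-1.2,0,0,0],[0,0,-2.4,0,0,0],[0,0,-3.6,0,0,0],[0,0,-4.4,0,0,0],[0,0,-4.4,0,0,0]])

```text
time_s: 3.65
tool_pos: [434.2, 180.0, 87.1]
tool_rot: [0.0, 0.996, -0.091, -0.0]
force: [0.4, 0.3, 0.0]
grip_width: 85.3
grasp_force: 0.0
```

```bash
python3 - <<'E'
from plant import robot,cams
import cv2
f=cams.get_image("scene")["frame"]
cv2.imwrite("pics/s2.png",cv2.resize(f[200:340,200:360],None,fx=4,fy=4,interpolation=2)[:,:,::-1])
s=robot.get_state()
for k in("time_s","joint_positions","tool_pos","tool_rot","force"): print(k,s[k])
E
```

```text
time_s 3.7
joint_positions [-0.48618478  0.75737588 -0.00774529  2.14689814  0.02334858  0.23764234
 -2.26837628]
tool_pos [434.44844702 179.98677144  87.5328054 ]
tool_rot [ 1.40858616e-04  9.95813441e-01 -9.14087924e-02 -5.46302298e-05]
force [ 0.03903505  0.19246837 -0.5482055 ]
```

View pics/s2.png

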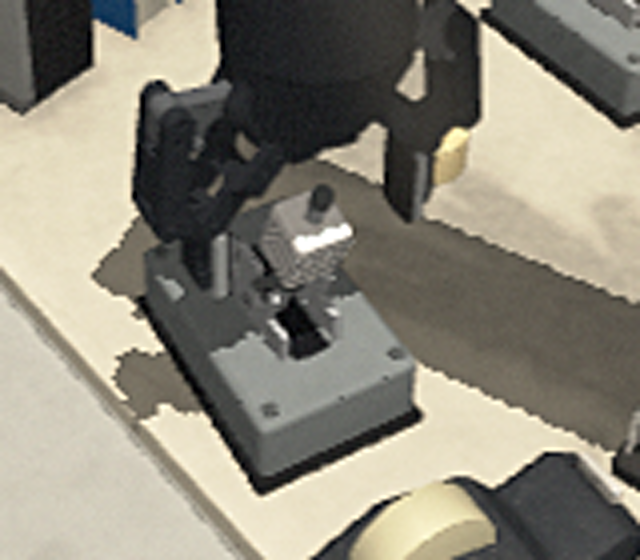

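The fingers straddle the block collar at (305,240), so I'll close them.

Request:
step_arm(moves=[[0,0,0,0,0,0],[0,0,0,0,0,0],[0,0,0,0,0,0],[0,0,0,0,0,0],[0,0,0,0,0,0]], gripper=1.5, squeeze=50)

```text
time_s: 4.2
tool_pos: [434.6, 180.3, 87.7]
tool_rot: [-0.0, 0.996, -0.091, 0.0]
force: [-0.3, 0.8, 3.6]
grip_width: 25.4
grasp_force: 51.8
```

Request:
step_arm(moves=[[0,0,0,0,0,0],[0,0,0,0,0,0],[0,0,0,0,0,0],[0,0,0,0,0,0],[0,0,0,0,0,0]])

```text
time_s: 4.7
tool_pos: [434.6, 180.3, 87.7]
tool_rot: [-0.0, 0.996, -0.091, 0.0]
force: [-0.5, -0.2, 6.7]
grip_width: 25.2
grasp_force: 51.9
```

Request:
step_arm(moves=[[-0.11,0.02,0.3,0,0,0],[-0.22,0.04,0.6,0,0,0],[-0.33,0.06,0.9,0,0,0],[-0.44,0.08,1.22,0,0,0],[-0.44,0.08,1.22,0,0,0]])

```text
time_s: 5.2
tool_pos: [430.3, 181.0, 99.8]
tool_rot: [-0.0, 0.996, -0.091, 0.0]
force: [2.8, 1.9, -6.4]
grip_width: 25.4
grasp_force: 50.3
```

```bash
python3 - <<'E'
from plant import robot,cams
import cv2
f=cams.get_image("scene")["frame"]
cv2.imwrite("pics/s3.png",cv2.resize(f[200:340,200:360],None,fx=4,fy=4,interpolation=2)[:,:,::-1])
s=robot.get_state()
for k in("time_s","joint_positions","tool_pos","force"): print(k,s[k])
E
```

```text
time_s 5.25
joint_positions [-0.49211487  0.73061292 -0.00788601  2.15163358  0.02060742  0.25855815
 -2.2716473 ]
tool_pos [430.36923126 181.05378088  99.61251877]
force [ 1.48715072  0.78723721 -6.90256085]
```

View pics/s3.png

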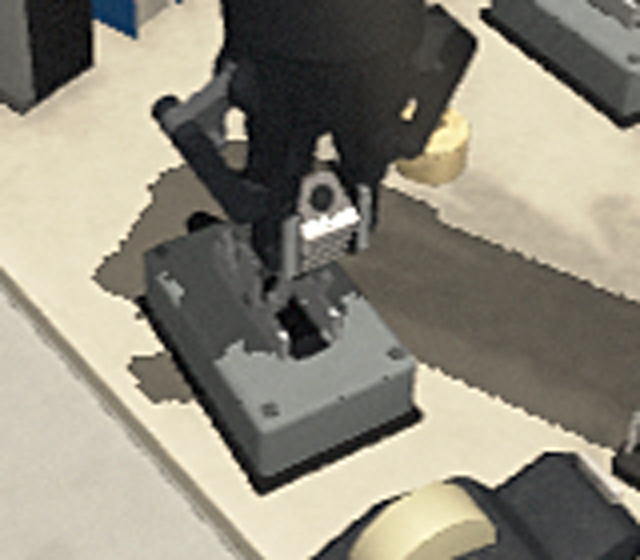

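The collar is lifted, with about 7 N of spring pulling down. Now I'll swing about the pivot, turning the tool partly along with the lever.

Request:
step_arm(moves=[[0.51,-0.09,0.2,0.007,0.039,0],[1.04,-0.19,0.35,0.015,0.079,0],[1.57,-0.29,0.47,0.022,0.118,0],[2.11,-0.39,0.55,0.029,0.157,0],[2.66,-0.49,0.58,0.036,0.197,0]])

```text
time_s: 5.75
tool_pos: [452.4, 177.0, 104.9]
tool_rot: [-0.009, 0.99, -0.09, -0.105]
force: [-4.3, 4.1, -6.6]
grip_width: 25.4
grasp_force: 49.5
```

```bash
python3 - <<'E'
from plant import robot
s=robot.get_state()
for k in("time_s","joint_positions","tool_pos","tool_rot","force","torque"): print(k,s[k])
E
```

```text
time_s 5.75
joint_positions [-0.30224922  0.78948835 -0.14873452  1.91451659 -0.01906336  0.61847385
 -2.15203702]
tool_pos [452.44445745 176.95706207 104.86845727]
tool_rot [-0.00875025  0.99040964 -0.08992449 -0.10452635]
force [-4.25950329  4.12961243 -6.63204767]
torque [ 1.0799647   1.00092358 -0.14489693]
```

Request:
step_arm(moves=[[0.54,-0.1,0,0.007,0.039,0],[1.09,-0.2,-0.05,0.015,0.079,0],[1.62,-0.3,-0.14,0.022,0.118,0],[2.16,-0.4,-0.27,0.029,0.157,0],[2.75,-0.51,-0.45,0.036,0.197,0]])

```text
time_s: 6.25
tool_pos: [478.8, 172.2, 100.7]
tool_rot: [-0.018, 0.975, -0.088, -0.204]
force: [-5.0, 4.4, -6.2]
grip_width: 25.6
grasp_force: 49.4
```

Request:
step_arm(moves=[[0.1,0,0,0,0,0],[0.1,0,0,0,0,0],[0.2,0,0,0,0,0],[0.2,0,0,0,0,0],[0.2,0,0,0,0,0]])

```text
time_s: 6.75
tool_pos: [481.4, 171.8, 100.5]
tool_rot: [-0.017, 0.975, -0.089, -0.203]
force: [-5.2, 4.1, -5.9]
grip_width: 25.4
grasp_force: 49.6
```

```bash
python3 - <<'E'
from plant import robot,cams
import cv2
f=cams.get_image("scene")["frame"]
cv2.imwrite("pics/s4.png",cv2.resize(f[190:330,200:360],None,fx=4,fy=4,interpolation=2)[:,:,::-1])
s=robot.get_state()
for k in("time_s","joint_positions","tool_pos","tool_rot","force","torque"): print(k,s[k])
E
```

```text
time_s 6.8
joint_positions [-0.20259701  0.90542598 -0.19865333  1.6619488  -0.05838425  0.94224165
 -2.06410537]
tool_pos [481.34925225 171.74599535 100.46685666]
tool_rot [-0.01727763  0.97500346 -0.08882099 -0.20292996]
force [-5.01128581  4.16666257 -4.80667855]
torque [ 0.72015119  0.44471547 -0.23219556]
```

View pics/s4.png

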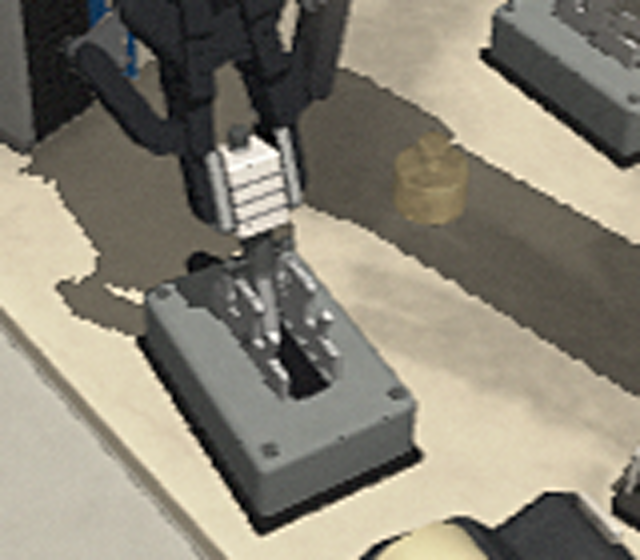

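The lever leans to the far side. I'll push a little further to seat it on the stop.

Request:
step_arm(moves=[[0.15,-0.03,-0.05,0,0,0],[0.3,-0.05,-0.1,0,0,0],[0.45,-0.08,-0.15,0,0,0],[0.6,-0.1,-0.2,0,0,0],[0.6,-0.1,-0.2,0,0,0]])

```text
time_s: 7.3
tool_pos: [485.0, 171.2, 98.7]
tool_rot: [-0.017, 0.975, -0.088, -0.205]
force: [-9.2, 3.2, -3.6]
grip_width: 25.1
grasp_force: 49.4
```

Request:
step_arm(moves=[[0,0,0,0,0,0],[0,0,0,0,0,0],[0,0,0,0,0,0],[0,0,0,0,0,0],[0,0,0,0,0,0]])

```text
time_s: 7.8
tool_pos: [485.0, 171.2, 98.7]
tool_rot: [-0.017, 0.975, -0.088, -0.205]
force: [-8.1, 3.5, -2.9]
grip_width: 25.4
grasp_force: 49.4
```

Request:
step_arm(moves=[[0,0,0,0,0,0],[0,0,0,0,0,0],[0,0,0,0,0,0],[0,0,0,0,0,0],[0,0,0,0,0,0]], gripper=8.5)

```text
time_s: 8.3
tool_pos: [492.5, 169.5, 99.0]
tool_rot: [-0.018, 0.976, -0.09, -0.198]
force: [-0.2, -0.6, -0.1]
grip_width: 85.3
grasp_force: 0.0
```

Request:
step_arm(moves=[[0.8,-0.1,2,0,0,0],[1.6,-0.2,4,0,0,0],[2.4,-0.4,6,0,0,0],[3.2,-0.6,8,0,0,0],[3.5,-0.6,11,0,0,0]])

```text
time_s: 8.8
tool_pos: [527.2, 162.8, 208.8]
tool_rot: [-0.017, 0.976, -0.09, -0.199]
force: [0.1, 0.5, -0.3]
grip_width: 85.0
grasp_force: 0.0
```

Request:
step_arm(moves=[[-2,0,2,-0.018,-0.1,0],[-5,0,4,-0.036,-0.2,0],[-6,0,6,-0.054,-0.3,0],[-6,0,8,-0.072,-0.393,0],[-6,0,8,-0.072,-0.393,0]])

```text
time_s: 9.3
tool_pos: [465.7, 165.3, 291.9]
tool_rot: [-0.001, 0.996, -0.09, 0.002]
force: [0.2, 0.9, -0.1]
grip_width: 85.0
grasp_force: 0.0
```

```bash
python3 - <<'E'
from plant import robot,cams
import cv2,numpy as np
from h import cloud
for n in("scene","top"):
    d=cams.get_image(n); f=d["frame"]
    if n=="scene": cv2.imwrite("pics/s5.png",cv2.resize(f[190:330,200:360],None,fx=4,fy=4,interpolation=2)[:,:,::-1])
    P=cloud(d).reshape(-1,3); c=f.reshape(-1,3).astype(int); a=-.183
    q=P-[460.5,175.8,0]; q=np.c_[q[:,0]*np.cos(a)+q[:,1]*np.sin(a),-q[:,0]*np.sin(a)+q[:,1]*np.cos(a),q[:,2]]
    m=(abs(q[:,0])<70)&(abs(q[:,1])<14)&(q[:,2]>82)&(q[:,2]<170)&(d["z_map"].ravel()>0)
    lv=[np.sin(.35),np.cos(.35)]; r=q[m][:,0]*lv[0]+(q[m][:,2]-34)*lv[1]; o=q[m][:,0]*lv[1]-(q[m][:,2]-34)*lv[0]
    print(n,m.sum(),"along",np.percentile(r,[0,25,50,75,90,100]).round(1),"off",np.percentile(o,[0,10,50,90,100]).round(1))
    w=abs(q[m][:,1])<14; big=(abs(o)>7)&(abs(o)<15); print(" block range",r[big].min(),r[big].max())
s=robot.get_state()
for k in("time_s","tool_pos","force","grip_width"): print(k,s[k])
E
```

```text
scene 458 along [ 48.8  67.4  79.6  91.   96.4 111.9] off [-14.2 -12.3 -10.2   3.3  15.4]
 block range 48.8169340700945 92.12392842057581
top 211 along [ 57.9  82.3  90.9  93.  100.6 113.9] off [-14.5 -13.4  -5.1   7.6  12.6]
 block range 57.85154051422156 95.22070762117036
time_s 9.4
tool_pos [467.25252832 163.91868176 289.31625444]
force [ 0.83094335 -0.04804271 -0.14059551]
grip_width 85.4731148046342
```

View pics/s5.png

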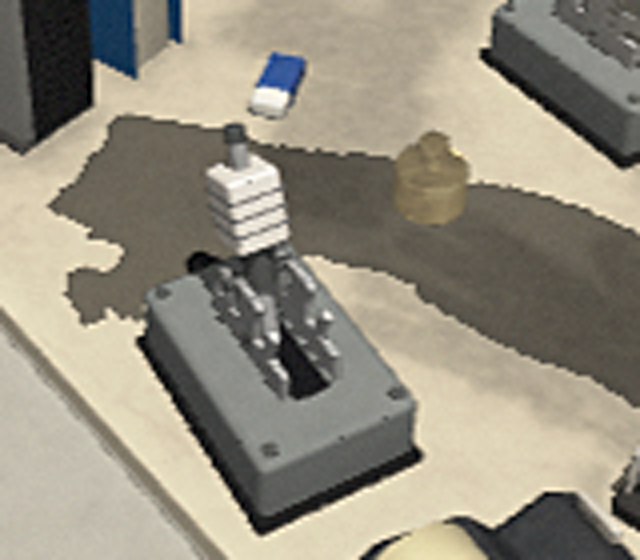

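The lever leans to the gland side. The collar's top face is 92 mm from the pivot (74 + 18), so it's home. The arm is clear, so I'll hand in.

```bash
python3 -c "
from plant import robot
print(robot.close_job())"
```

```text
the job is handed in; nothing more can be done
None
```

The block-collar lever is swung over to the cable-gland side with its collar dropped home, the ball-collar lever wasn't touched, and the job is handed in at about 9.4 s; no verdict came back.

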